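Put the piled optics parts away in the kit tray

TASK

Put away the optics parts piled on the blue mat, taking the pile apart from the top and putting each part away before lifting the next: one of each kind lies flat, right side up, in the kit-tray compartment cut to its shape, but a part of which the tray already holds one goes into the steel spares dish instead, standing upright. Set everything down gently, never letting a part drop, and leave the part already in the tray and the lens on its post undisturbed.

Things in the scene. Friction and masses are not known exactly. Their poses are not given: they have to be found in the camera images.
- collimator: Brass collimator, a plain upright cylinder 18 mm in diameter and 22 mm high with a black aperture spot on top, about 35 g. At the start it is the top of the pile, standing about in the middle of the red cap of spare_tube. Origin: centre of its underside, z up along its axis.
- spare_tube: Lens tube from the pile: black upright cylinder 30.5 mm in diameter and 24 mm high including its flat red dust cap on top, about 45 g. Second from the top of the pile, on cage_plate. Same kind as resident_tube. Origin: centre of its underside, z up along its axis.
- cage_plate: Silver square cage plate, 41 x 41 x 12 mm lying flat, with an amber filter in the middle and a dark rod bore in each corner, about 50 g. Third from the top of the pile, on mount_base. Origin: centre of its underside; x and y along its sides, z up; the filter face is the top.
- mount_base: Black mounting base, flat plate 75 mm (its x) x 50 mm (its y) x 12 mm thick with two clamp slots and a centre hole, about 120 g. Bottom of the pile, lying on the blue mat (mat 2 mm thick). Origin: centre of its underside, z up.
- resident_tube: Lens tube already in the kit tray, of the same kind as spare_tube (black, 30.5 mm diameter, 24 mm high, red cap), standing in its own round compartment, a recess 46 mm in diameter. It stays there. Origin: centre of its underside.
- liner_base: Kit-tray compartment for mount_base: fixed black liner 104 mm (x) x 94 mm (y) x 8 mm with a yellow-floored rectangular recess 91 mm (x) x 66 mm (y), 3 mm deep, in its middle. Origin: centre of the liner's underside; the recess floor is 5 mm above the origin and the rim 8 mm above it. The four liners fill a grey tray 222 x 202 mm, two by two, pitch 106 mm in x and 96 mm in y, all turned alike; the tray's outer wall is 3 mm thick and stands 3 mm higher than the liners' rims.
- liner_plate: Kit-tray compartment for cage_plate: like liner_base, but the yellow-floored recess is square, 57 x 57 mm, 3 mm deep. Origin: centre of the liner's underside; recess floor 5 mm above it, rim 8 mm.
- liner_collimator: Kit-tray compartment for collimator: like liner_base, but the yellow-floored recess is round, 34 mm in diameter, 3 mm deep. Origin: centre of the liner's underside; recess floor 5 mm above it, rim 8 mm.
- dish: Round spares dish of pale brushed steel, fixed, empty, 150 mm across its rim, 20 mm high, with a flat floor about 130 mm across that lies 3 mm above the origin. Origin: centre of its underside.
- post_lens: Bystander: a lens in a black ring mount on a post, standing upright on a loose black base 75 x 50 mm; 119 mm high, about 450 g. Must not be bumped. Origin: centre of the base's underside.
Mind the look-alikes: they are no part of the job. Of the things that look like the mount_base, the largest one is meant.

How it is judged:
By the outcome, as a careful person would: the job done as asked, in the order asked, and still so for the second after the job is handed in, with the robot touching nothing.
It also fails if it takes over 112 s, if anything falls off the work surface, if the arm or the gripper's body presses on something with over 40 N, if the wrist force passes 120 N, or if a joint passes its speed limit or range.

ROBOT

A 6-joint arm with a two-finger parallel gripper is mounted at the origin on the work surface. World frame = base frame: x ahead of the robot, y to its left, z up, the work surface at z = 0. Lengths are in m, angles in rad, forces in N, time in s.
With the tool pointing down it reaches from about 0.35 to 0.85 m from the base axis. Payload 8.1 kg.
Tool frame: the origin (TCP) lies at the centre of the arm's flange, where the gripper is bolted on; the fingertips stand 186 mm ahead of it and the grasp point (between the pads) lies 167 mm ahead of it; z points along the fingers, y is the direction in which the jaws open and shut (so a half turn about z gives the same grasp; the last joint's range is limited). The gripper opens to 93 mm and grips with 3 to 60 N. Pads are 15 mm wide; open, the fingers measure 128 mm over their backs; the gripper's body (75 mm by 188 mm) begins 65 mm behind the grasp point.
Start: joints at [1.061, 0.13, 1.488, -0, 1.523, -0.085], TCP at [0.247, 0.547, 0.405] pointing down, gripper open.
Joint ranges: [-2.96, 2.96], [-0.89, 2.26], [0.02, 2.5], [-1.34, 4.48], [0, 2.73], [-2.66, 2.66]. Speed limits (rad/s): [2.39, 2.39, 2.79, 3.14, 3.14, 3.14].

INTERFACE

Orientations are given as a rotation vector (axis times angle).
In Python, from plant import robot, viewer, order gives the robot as it stands.
- The arm moves only by the tool apply_moves, never from a script. Its argument "deltas" is a list of rows, each a list of 3 entries, a list of its own where there are three numbers: the finger opening in mm, from 0 to 93, then the shift along the tool's x, y, z in mm, then the turn about the tool's z in rad. In form: [[grip, [dx, dy, dz], yaw], ...]. A call has 1 to 5 rows; each row shifts and turns the commanded pose from where the row before left it, along the tool's axes as they then stand; what a row does not reach is not made up. A row lasts 1/8 s, in which the tool goes at most 62.5 mm and 10.7 degrees, less where a joint would pass 70% of its speed; a pose out of reach is approached as far as the arm can. A call is refused whole if a number of a shift passes 62.5 or a number of a turn 0.188, either way. A call with a gripper value outside its range is refused whole. The fingers move at their own pace and stop on an object; "grip_force" is the grip in N (left out, the last holds). Time passes only in rows, so rows that do not move let the fingers close. It gives the time, the measured TCP pose, the force and the opening at its end, in the units of the state.
- robot.read_state(): the state, without advancing time (a new reading comes with each control period).
- viewer.read_camera(name): name is "side" or "top"; returns the picture (384x512x3 uint8, blue, green, red); there is no depth.
- viewer.get_calibration(name): a dict with "fx", "fy", "cx", "cy" (pixels), "R" (3x3) and "t" (3): a world point X has camera coordinates R X + t. Camera axes: x right, y down, z forward; pixel columns grow to the right and rows downward; lengths in m; the calibration is good to about 2 mm. A picture is of the moment at which its call begins. get_calibration takes no time and is no camera call.
- order.close_job(): hands the job in, once; it reports no verdict.
The state is a dict: "t": time; "q": joint angles; "dq": joint speeds; "joint_torque": joint torques, N m; "tool_pos": TCP position; "orientation": TCP orientation; "force": force on the tool from outside, world axes, zero at the start; "wrist_torque": the same for the moment, N m; "opening": finger opening in m.
Only numpy, scipy, OpenCV 4.12 (cv2) and the standard library are available. Lean on these libraries where they do the work, as an engineer would, in place of code of your own. Each camera call takes 0.05 s, during which the arm holds its last target. There are 200 camera calls.

## Working session

There is one attempt and no reset: what is moved stays moved. The work goes in short steps, Python scripts to look and compute and a tool call to move; the robot and the scene stay as the last step left them, time stands still between calls to the robot, and variables do not carry over. Pictures are saved under pics/ and viewed, about 12 in all and at most 16, crops included, and the job is handed in when it is done.

Besides the shell and the picture viewer there is one more tool, called after ">>>" as name(argument=value, ...), one argument or row to a line, values as JSON. apply_moves: Moves the arm, as the interface text tells. Its arguments: {"type":"object","properties":{"deltas":{"type":"array"},"grip_force":{"type":"number"}},"required":["deltas"]}

```bash
ls; mkdir -p pics
python3 - <<'E'
from plant import robot, viewer, order
import cv2
for n in ("top","side"):
    im=viewer.read_camera(n); cv2.imwrite(f"pics/{n}0.png",im)
    c=viewer.get_calibration(n); print(n,c)
s=robot.read_state();print(s)
E
```

```text
pics
top {'fx': 438.4089461075903, 'fy': 438.4089461075903, 'cx': 259.6154120092571, 'cy': 198.16836599429294, 'R': array([[-0.02325315, -0.99962049,  0.0147705 ],
       [-0.99473377,  0.02165924, -0.1001779 ],
       [ 0.09981996, -0.01702216, -0.9948599 ]]), 't': array([0.00733033, 0.58743666, 0.90444261])}
side {'fx': 440.070645244594, 'fy': 440.070645244594, 'cx': 263.9177185487663, 'cy': 191.09698986754162, 'R': array([[-0.88797817, -0.45988411, -0.00116984],
       [-0.34956988,  0.67662384, -0.64805947],
       [ 0.2988238 , -0.57505372, -0.76158884]]), 't': array([0.52444951, 0.24702029, 0.73279418])}
{'t': 0.1, 'q': array([ 1.06059711e+00,  1.31088915e-01,  1.48915181e+00, -3.04447421e-05,
        1.52303399e+00, -8.53711386e-02]), 'dq': array([ 0.00011372, -0.00170437, -0.00245931, -0.00017983,  0.00019407,
       -0.0004342 ]), 'joint_torque': array([ 1.56704307e-03, -5.61342323e+01, -4.93097734e+01,  7.71522545e-02,
        2.89844867e-02, -9.34147420e-05]), 'tool_pos': array([0.24716598, 0.54649798, 0.40380035]), 'orientation': array([-6.62211080e-01, -3.07053032e+00,  2.53952531e-03]), 'force': array([ 0.10451569, -0.32518816, -0.68491844]), 'wrist_torque': array([ 0.01135101, -0.03028459, -0.00233386]), 'opening': 0.0929321987792482}
```

View pics/top0.png

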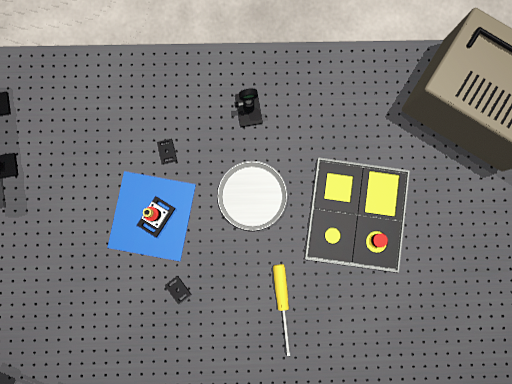

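View pics/side0.png

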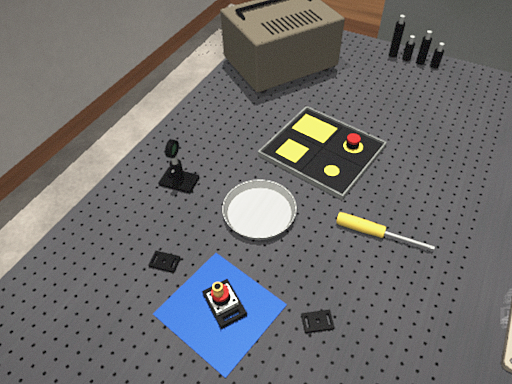

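Top view: pile on the blue mat at about (155,213), dish (252,196), and tray centred near (357,214). In the tray, the plate recess is at (338,187), the base recess at (381,193), the collimator recess at (333,236) and the resident tube at (379,240). The post lens is at (248,107). Side view: pile at (220,297), dish at (260,210). The two small plates are look-alikes.

```bash
cat > h.py <<'E'
from plant import robot, viewer, order
import cv2, numpy as np
from scipy.spatial.transform import Rotation as Ro
C={n:viewer.get_calibration(n) for n in("top","side")}
def ray(n,u,v):
    c=C[n];R=np.array(c["R"]);d=R.T@np.array([(u-c["cx"])/c["fx"],(v-c["cy"])/c["fy"],1]);return -R.T@np.array(c["t"]),d
def onplane(n,u,v,z):
    o,d=ray(n,u,v);return o+d*(z-o[2])/d[2]
def tri(p,q):
    (o1,d1),(o2,d2)=ray("top",*p),ray("side",*q)
    s=np.linalg.lstsq(np.c_[d1,-d2],o2-o1,rcond=None)[0];a,b=o1+d1*s[0],o2+d2*s[1]
    return (a+b)/2,np.linalg.norm(a-b)
def hsv(im,lo,hi): return cv2.inRange(cv2.cvtColor(im,cv2.COLOR_BGR2HSV),lo,hi)
def blobs(m,amin):
    cs,_=cv2.findContours(m,cv2.RETR_EXTERNAL,cv2.CHAIN_APPROX_NONE)
    return [c for c in cs if cv2.contourArea(c)>=amin]
def cen(c):
    m=cv2.moments(c);return m["m10"]/m["m00"],m["m01"]/m["m00"]
def rect(n,c,z):
    P=np.array([onplane(n,u,v,z)[:2] for u,v in c[:,0,:]],np.float32)*1000
    (x,y),(w,h),a=cv2.minAreaRect(P);return round(x,1),round(y,1),round(w,1),round(h,1),round(a,1)
E
python3 - <<'E'
from h import *
t=cv2.imread("pics/top0.png");s=cv2.imread("pics/side0.png")
for n,im in(("top",t),("side",s)):
    print(n)
    for c in blobs(hsv(im,(22,120,120),(38,255,255)),40): print(" yel",np.round(cen(c),1),cv2.contourArea(c),rect(n,c,.006))
    red=hsv(im,(0,150,90),(8,255,255))|hsv(im,(172,150,90),(180,255,255))
    for c in blobs(red,15): print(" red",np.round(cen(c),1),cv2.contourArea(c),rect(n,c,.05))
    for c in blobs(hsv(im,(100,120,80),(125,255,255)),500): print(" mat",rect(n,c,.002))
    for c in blobs(hsv(im,(0,0,190),(180,40,255)),500)[:6]: 
        if cv2.contourArea(c)<8000: print(" dish",np.round(cen(c),1),cv2.contourArea(c),rect(n,c,.003))
a=cv2.resize(t[185:245,120:190],None,fx=8,fy=8,interpolation=cv2.INTER_CUBIC)[:, :400+160]
b=cv2.resize(s[270:330,190:250],None,fx=8,fy=8,interpolation=cv2.INTER_CUBIC)
cv2.imwrite("pics/crop0.png",np.hstack([a,b])[:, :1040]); 
x=np.hstack([a,b]);cv2.imwrite("pics/crop0.png",cv2.resize(x,(780,int(480*780/x.shape[1]))))
E
```

```text
top
 yel [280.6 286.7] 482.5 (397.8, -46.8, 96.9, 25.8, 4.8)
 yel [372.9 243. ] 137.0 (489.1, -253.8, 46.9, 39.2, 14.4)
 yel [332.3 235.3] 177.0 (505.0, -162.6, 32.8, 32.4, 88.7)
 yel [338.2 187. ] 639.0 (610.7, -179.4, 57.3, 58.5, 80.4)
 yel [381.6 193.2] 1193.5 (595.1, -274.4, 66.5, 92.3, 80.7)
 red [380.1 239.9] 144.0 (493.9, -252.9, 29.3, 26.8, 88.7)
 red [153.5 214.2] 67.0 (558.7, 217.1, 24.6, 28.9, 73.4)
 mat (557.6, 229.8, 160.7, 171.4, 78.2)
 dish [251.8 196. ] 2712.0 (596.1, 10.4, 131.0, 129.5, 25.5)
side
 yel [360.4 224.3] 561.5 (401.6, -53.8, 97.1, 32.2, 4.0)
 yel [331.5 170. ] 122.0 (507.9, -166.2, 33.8, 30.3, 27.3)
 yel [353.2 147.8] 78.5 (491.8, -257.6, 44.2, 36.1, 21.3)
 yel [291.6 150.2] 413.0 (613.7, -183.3, 58.7, 57.6, 80.0)
 yel [314.2 127.9] 662.5 (597.5, -278.2, 68.2, 92.8, 79.7)
 red [221.3 295.2] 97.5 (557.6, 223.0, 28.8, 28.2, 52.9)
 red [353.3 138.3] 109.5 (490.2, -237.4, 34.9, 29.4, 77.9)
 mat (558.7, 228.4, 161.3, 171.3, 78.4)
 dish [259.1 212.6] 2495.0 (598.4, 7.0, 131.6, 129.8, 27.3)
 dish [ 24.4 230.2] 2113.0 (991.7, 256.3, 86.8, 209.8, 0.8)
 dish [154.3 107.8] 4055.0 (994.7, -218.9, 95.2, 624.1, 0.7)
```

View pics/crop0.png

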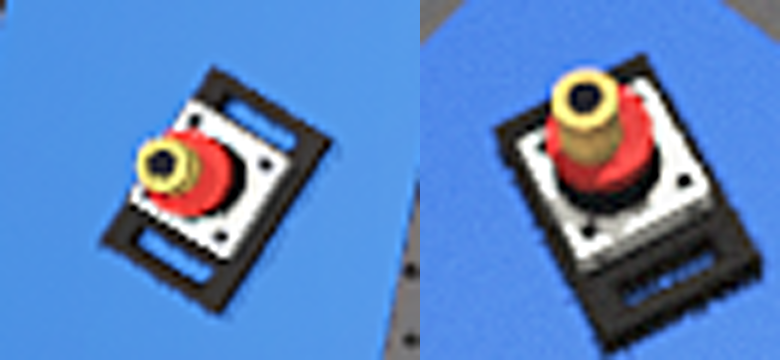

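```bash
cat >> h.py <<'E'
def plan(x,y,tipz=None,jaw=None):
    "deltas (tool axes, mm / rad) from the measured pose to grasp point x,y [mm], tips at tipz, jaw axis angle [deg, mod 180]"
    s=robot.read_state();p=s["tool_pos"]*1000;R=Ro.from_rotvec(s["orientation"]).as_matrix()
    g=p+186*R[:,2];th=np.degrees(np.arctan2(R[1,1],R[0,1]))
    d=R.T@np.array([x-g[0],y-g[1],0 if tipz is None else tipz-g[2]])
    print("t",round(s["t"],2),"tip",g.round(1),"jaw",round(th,1),"tilt",R[2,:2].round(4),"F",s["force"].round(1),"open",round(s["opening"]*1000,1),"q6",s["q"][5].round(2))
    print(" d tool mm",d.round(1), "" if jaw is None else "yaw %.3f"%np.radians(-((jaw-th+90)%180-90)))
E
python3 - <<'E'
from h import *
f=lambda x,y,ox,oy:((x+.5)/6-.5+ox,(y+.5)/6-.5+oy)
print("aperture",tri(f(163,163,120,185),f(583-420,97,190,270)))
tc=np.array([f(x,y,120,185) for x,y in[(213,67),(331,142),(222,314),(101,242)]])
sc=np.array([f(x-420,y,190,270) for x,y in[(646,55),(764,262),(606,345),(494,130)]])
for n,cs in(("top",tc),("side",sc)):
    P=np.array([onplane(n,*c,.014)[:2]*1000 for c in cs]);print(n,P.round(1).tolist(),P.mean(0),cv2.minAreaRect(P.astype(np.float32)))
# plate top corners (z=26)
for n,cs in(("top",[f(x,y,120,185) for x,y in[(197,100),(291,155),(232,260),(131,200)]]),("side",[f(x-420,y,190,270) for x,y in[(640,78),(710,195),(585,258),(517,145)]])):
    P=np.array([onplane(n,*c,.026)[:2]*1000 for c in cs]);print("plate",n,P.mean(0),cv2.minAreaRect(P.astype(np.float32)))
for n,p in(("top",f(163,163,120,185)),("side",f(163,97,190,270))): print(n,onplane(n,*p,.072))
plan(560,220,100,58)
E
```

```text
aperture (array([0.56089517, 0.22304538, 0.07376447]), np.float64(0.0009354401087408357))
top [[599.2, 219.4], [571.2, 177.2], [510.5, 216.1], [537.1, 259.2]] [554.49579466 217.97685051] ((554.46337890625, 217.98782348632812), (50.66586685180664, 73.70877075195312), 57.29018020629883)
side [[573.0, 177.3], [509.8, 218.8], [537.0, 260.4], [600.1, 219.2]] [554.98026259 218.94818748] ((554.9949951171875, 218.8836669921875), (49.85597229003906, 75.62149047851562), 56.83645248413086)
plate top [558.1121018  216.78484757] ((558.122314453125, 216.71212768554688), (41.80016326904297, 42.142333984375), 58.278987884521484)
plate side [558.91711178 218.32450166] ((558.3447265625, 218.38375854492188), (40.35877990722656, 43.022518157958984), 59.51747512817383)
top [0.56059615 0.22327265 0.072     ]
side [0.56197163 0.22244817 0.072     ]
t 0.1 tip [247.  546.2 217.8] jaw 65.7 tilt [ 0.0001 -0.0017] F [ 0.1 -0.3 -0.7] open 92.9 q6 -0.09
 d tool mm [-419.6 -168.   118. ] yaw 0.134
```

>>> apply_moves(
  deltas=[
    [50,[0,0,0],0.134],
    [50,[-60,-15,0],0],
    [50,[-60,-15,0],0],
    [50,[-60,-15,0],0],
    [50,[-60,-15,0],0],
  ],
)

```text
t: 0.72
tool_pos: [0.4199, 0.367, 0.4044]
orientation: [-0.866, -3.02, 0.001]
force: [0.8, 0.8, 0.2]
opening: 0.051
```

>>> apply_moves(
  deltas=[
    [50,[-60,-15,0],0],
    [50,[-60,-15,0],0],
    [50,[-60,-15,30],0],
    [50,[-17,-2,40],0],
    [50,[0,0,0],0],
  ],
)

```text
t: 1.35
tool_pos: [0.5564, 0.2266, 0.3329]
orientation: [-0.868, -3.012, 0.007]
force: [-0.8, 0.5, -0.0]
opening: 0.0502
```

Run:
```python
from h import *
plan(561,223,54.5,58)
t=viewer.read_camera("top");s=viewer.read_camera("side")
cv2.imwrite("pics/a1.png",np.hstack([cv2.resize(t[150:290,60:260],(400,280)),cv2.resize(s[200:370,120:350],(400,296))[:280]]))
```

```text
t 1.35 tip [555.  226.2 146.9] jaw 57.8 tilt [ 0.0054 -0.0063] F [-0.8  0.5 -0. ] open 50.2 q6 -0.71
 d tool mm [-7.3  1.1 92.3] yaw -0.003
```

>>> apply_moves(
  deltas=[
    [50,[0,0,30],0],
    [50,[0,0,20],0],
    [50,[0,0,10],0],
    [50,[0,0,0],0],
  ],
)

```text
t: 1.95
tool_pos: [0.5568, 0.2287, 0.2772]
orientation: [-0.865, -3.019, 0.001]
force: [-0.6, -0.2, 0.8]
opening: 0.0494
```

Run:
```python
from h import *
plan(561,223,54.5,58)
t=viewer.read_camera("top");s=viewer.read_camera("side")
cv2.imwrite("pics/a2.png",np.hstack([cv2.resize(t[150:290,60:260],(400,280)),cv2.resize(s[200:370,120:350],(400,296))[:280]]))
```

```text
t 1.95 tip [556.6 228.6  91.2] jaw 58.0 tilt [ 0.0007 -0.0008] F [-0.6 -0.2  0.8] open 49.4 q6 -0.71
 d tool mm [-6.7 -2.4 36.7] yaw 0.000
```

View pics/a2.png

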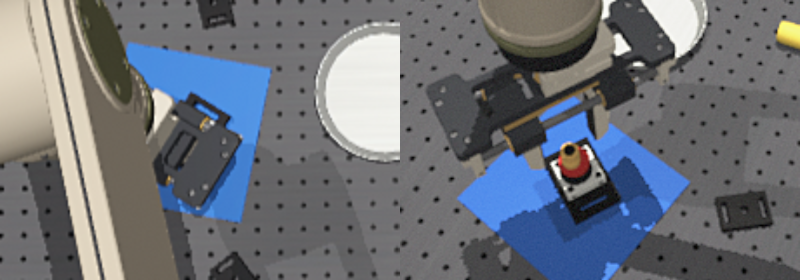

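The side view shows the fingers straddling the collimator at crop (570,160), and the pile is undisturbed. I correct sideways, descend and grip.

>>> apply_moves(
  deltas=[
    [50,[-6.7,-2.4,10],0],
    [50,[0,0,15],0],
    [50,[0,0,9],0],
    [50,[0,0,2],0],
    [50,[0,0,0],0],
  ],
  grip_force=8,
)

```text
t: 2.68
tool_pos: [0.5615, 0.2228, 0.2412]
orientation: [-0.866, -3.019, 0.0]
force: [0.2, 0.4, 0.4]
opening: 0.0501
```

Run:
```python
from h import *
plan(561,223,54.5,58)
s=viewer.read_camera("side")
cv2.imwrite("pics/a3.png",cv2.resize(s[250:330,180:270],None,fx=6,fy=6,interpolation=cv2.INTER_CUBIC))
```

```text
t 2.67 tip [561.4 222.7  55.2] jaw 58.0 tilt [ 0.0003 -0.0003] F [0.2 0.4 0.4] open 50.1 q6 -0.72
 d tool mm [ 0.5 -0.   0.7] yaw -0.000
```

View pics/a3.png

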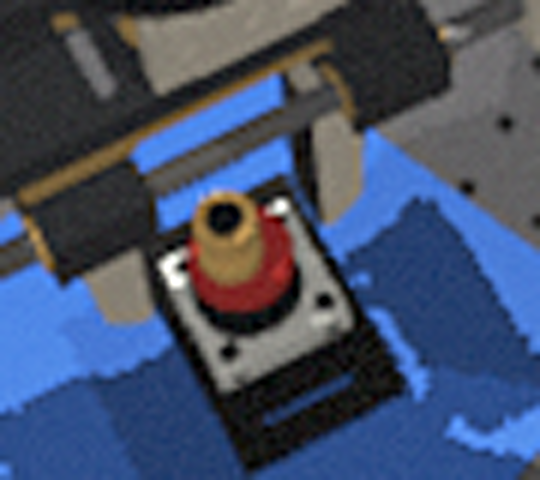

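The fingertips are at crop (125,320) and (340,220). Their midpoint falls on the collimator's foot, so it is centred. Closing.

>>> apply_moves(
  deltas=[
    [30,[0,0,0],0],
    [22,[0,0,0],0],
    [18,[0,0,0],0],
    [15,[0,0,0],0],
    [14,[0,0,0],0],
  ],
  grip_force=8,
)

```text
t: 3.35
tool_pos: [0.5616, 0.2228, 0.2416]
orientation: [0.866, 3.02, 0.0]
force: [1.3, -0.2, 1.4]
opening: 0.0178
```

>>> apply_moves(
  deltas=[
    [10,[0,0,0],0],
    [10,[0,0,0],0],
    [10,[0,0,-5],0],
    [10,[0,0,-15],0],
    [10,[0,0,0],0],
  ],
  grip_force=10,
)

```text
t: 3.98
tool_pos: [0.5624, 0.223, 0.2638]
orientation: [0.866, 3.017, 0.003]
force: [0.1, 1.3, -0.8]
opening: 0.0172
```

Run:
```python
from h import *
plan(506.5,-164.4,54.5,80.7)
s=viewer.read_camera("side")
cv2.imwrite("pics/a4.png",cv2.resize(s[250:330,180:270],None,fx=6,fy=6,interpolation=cv2.INTER_CUBIC))
```

```text
t 3.98 tip [563.1 223.2  77.8] jaw 58.0 tilt [-0.0024  0.0028] F [ 0.1  1.3 -0.8] open 17.2 q6 -0.72
 d tool mm [-157.5 -358.7   22.7] yaw -0.397
```

View pics/a4.png

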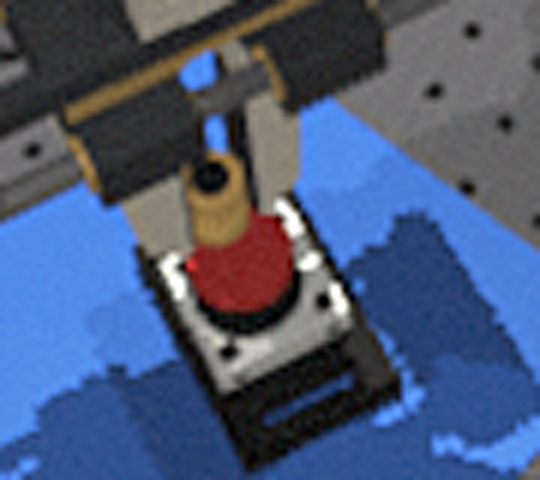

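The collimator hangs between the fingers at crop (215,200) and the tube stays in place. I carry it to the tray.

>>> apply_moves(
  deltas=[
    [10,[0,0,-25],0],
    [10,[0,0,-25],0],
    [10,[-15,-35,0],0],
    [10,[-20,-46,0],0],
    [10,[-20,-46,0],0],
  ],
)

```text
t: 4.65
tool_pos: [0.5404, 0.0848, 0.3114]
orientation: [0.865, 3.02, -0.0]
force: [0.1, -0.0, -0.0]
opening: 0.0177
```

>>> apply_moves(
  deltas=[
    [10,[-20,-46,0],0],
    [10,[-20,-46,0],0],
    [10,[-20,-46,0],0],
    [10,[-20,-46,0],0],
    [10,[-15,-35,10],0],
  ],
)

```text
t: 5.28
tool_pos: [0.5051, -0.1522, 0.3023]
orientation: [0.867, 3.017, -0.001]
force: [0.5, 0.3, -0.4]
opening: 0.0179
```

>>> apply_moves(
  deltas=[
    [10,[-7,-12,25],0],
    [10,[0,0,30],0],
    [10,[0,0,20],0],
    [10,[0,0,0],0],
  ],
)

```text
t: 5.78
tool_pos: [0.5038, -0.1637, 0.2245]
orientation: [-0.865, -3.016, -0.001]
force: [0.4, -0.4, -0.9]
opening: 0.0177
```

Run:
```python
from h import *
plan(506.5,-164.4,15,58)
```

```text
t 5.78 tip [ 503.1 -163.4   38.5] jaw 58.0 tilt [ 0.0041 -0.0006] F [ 0.4 -0.4 -0.9] open 17.7 q6 -1.42
 d tool mm [-3.5  0.9 23.4] yaw -0.000
```

>>> apply_moves(
  deltas=[
    [10,[-3.5,1,8],0],
    [10,[0,0,8],0],
    [10,[0,0,4],0],
    [10,[0,0,0],0],
  ],
)

```text
t: 6.28
tool_pos: [0.5083, -0.1649, 0.2062]
orientation: [-0.866, -3.019, -0.0]
force: [-0.4, -0.6, -0.3]
opening: 0.0173
```

Run:
```python
from h import *
plan(506.5,-164.4,11,58)
s=viewer.read_camera("side")
cv2.imwrite("pics/a5.png",cv2.resize(s[110:200,270:380],None,fx=6,fy=6,interpolation=cv2.INTER_CUBIC))
```

```text
t 6.28 tip [ 508.2 -164.9   20.2] jaw 58.0 tilt [ 0.0006 -0.0001] F [-0.4 -0.6 -0.3] open 17.3 q6 -1.42
 d tool mm [ 1.7 -0.5  9.2] yaw -0.000
```

View pics/a5.png

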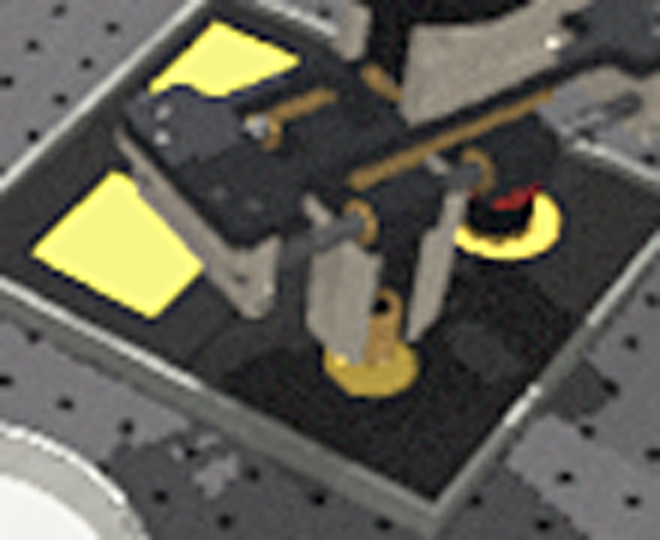

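The collimator is over its yellow recess, centred near crop (372,350). I lower it in small steps until contact.

>>> apply_moves(
  deltas=[
    [10,[1.5,0,3],0],
    [10,[0,0,2],0],
    [10,[0,0,0],0],
  ],
)

```text
t: 6.7
tool_pos: [0.507, -0.1642, 0.2013]
orientation: [-0.866, -3.019, -0.0]
force: [0.1, -0.5, -0.2]
opening: 0.0177
```

>>> apply_moves(
  deltas=[
    [10,[0,0,0.7],0],
    [10,[0,0,0.7],0],
    [10,[0,0,0],0],
    [10,[0,0,0],0],
  ],
)

```text
t: 7.2
tool_pos: [0.5071, -0.1643, 0.2001]
orientation: [0.866, 3.02, 0.0]
force: [0.4, 0.5, -0.5]
opening: 0.0178
```

>>> apply_moves(
  deltas=[
    [10,[0,0,0.7],0],
    [10,[0,0,0.7],0],
    [10,[0,0,0],0],
    [10,[0,0,0],0],
  ],
)

```text
t: 7.7
tool_pos: [0.5073, -0.1643, 0.1995]
orientation: [0.866, 3.02, -0.0]
force: [-2.7, 1.3, 7.7]
opening: 0.0174
```

Contact at 7.7 N puts the recess floor at about z = 8 mm. I release and rise.

>>> apply_moves(
  deltas=[
    [10,[0,0,-0.5],0],
    [20,[0,0,0],0],
    [24,[0,0,0],0],
    [35,[0,0,0],0],
    [45,[0,0,0],0],
  ],
)

```text
t: 8.32
tool_pos: [0.5071, -0.1642, 0.1991]
orientation: [-0.866, -3.02, -0.0]
force: [0.3, -0.1, -0.2]
opening: 0.0398
```

>>> apply_moves(
  deltas=[
    [50,[0,0,-10],0],
    [50,[0,0,-30],0],
    [50,[0,0,-40],0],
    [50,[0,0,-20],0],
    [50,[20,46,0],0],
  ],
)

```text
t: 8.95
tool_pos: [0.5155, -0.1166, 0.3029]
orientation: [0.871, 3.012, -0.002]
force: [0.9, 0.3, 0.1]
opening: 0.0501
```

>>> apply_moves(
  deltas=[
    [50,[20,46,0],0],
    [50,[20,46,0],0],
    [50,[20,46,0],0],
    [50,[20,46,0],0],
    [50,[15,35,0],0],
  ],
)

```text
t: 9.57
tool_pos: [0.5502, 0.1235, 0.3001]
orientation: [0.865, 3.019, 0.001]
force: [-0.2, 0.2, 0.5]
opening: 0.0502
```

Run:
```python
from h import *
plan(558.5,218,60,58)
t=viewer.read_camera("top");s=viewer.read_camera("side")
x=[cv2.resize(t[210:262,305:365],(390,338),interpolation=cv2.INTER_CUBIC),cv2.resize(s[260:320,190:260],(394,338),interpolation=cv2.INTER_CUBIC)]
cv2.imwrite("pics/a6.png",np.hstack(x))
red=hsv(s,(0,120,60),(8,255,255))|hsv(s,(172,120,60),(180,255,255))
for c in blobs(red,15): print(" red",np.round(cen(c),1),cv2.contourArea(c),rect("side",c,.05))
```

```text
t 9.57 tip [550.4 123.5 114.1] jaw 58.0 tilt [-0.0008  0.0008] F [-0.2  0.2  0.5] open 50.2 q6 -0.88
 d tool mm [43.2 84.4 54.2] yaw 0.001
 red [219.5 292.5] 246.0 (559.7, 220.9, 28.5, 33.4, 30.4)
 red [353.2 138.4] 120.0 (489.3, -237.2, 28.7, 37.3, 20.4)
```

View pics/a6.png

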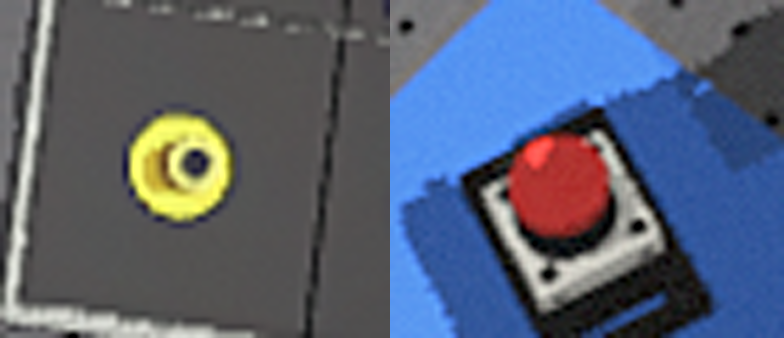

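The collimator stands upright in its recess (crop (190,163)). The bare tube cap in the side view is at about (559,220). On to the tube.

>>> apply_moves(
  deltas=[
    [56,[21,42,0],0],
    [56,[22,42,15],0],
    [56,[0,2,25],0],
    [56,[0,0,10],0],
    [56,[0,0,0],0],
  ],
)

```text
t: 10.3
tool_pos: [0.559, 0.2161, 0.2486]
orientation: [-0.867, -3.018, 0.002]
force: [0.3, 0.2, 1.3]
opening: 0.0557
```

Run:
```python
from h import *
plan(559,219.5,29.5,58)
s=viewer.read_camera("side")
cv2.imwrite("pics/a7.png",cv2.resize(s[250:330,180:270],None,fx=6,fy=6,interpolation=cv2.INTER_CUBIC))
```

```text
t 10.3 tip [558.7 216.   62.6] jaw 57.9 tilt [ 0.001  -0.0015] F [0.3 0.2 1.3] open 55.7 q6 -0.73
 d tool mm [ 1.6  3.2 33.1] yaw -0.001
```

View pics/a7.png

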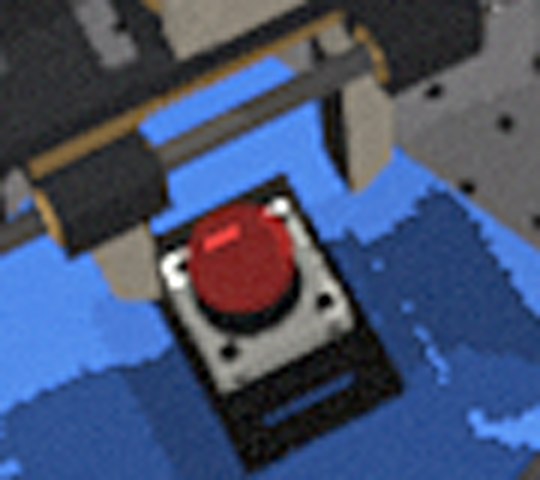

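The fingers straddle the red cap (crop (243,262)) with room on both sides. I descend and grip.

>>> apply_moves(
  deltas=[
    [56,[1.6,3.2,15],0],
    [56,[0,0,12],0],
    [56,[0,0,5],0],
    [50,[0,0,1],0],
    [42,[0,0,0],0],
  ],
)

```text
t: 10.98
tool_pos: [0.5597, 0.2207, 0.2163]
orientation: [0.866, 3.02, 0.0]
force: [0.3, 0.4, 0.3]
opening: 0.0446
```

>>> apply_moves(
  deltas=[
    [36,[0,0,0],0],
    [33,[0,0,0],0],
    [30,[0,0,0],0],
    [28,[0,0,0],0],
    [24,[0,0,0],0],
  ],
  grip_force=10,
)

```text
t: 11.6
tool_pos: [0.5596, 0.2207, 0.2163]
orientation: [0.866, 3.02, 0.0]
force: [0.6, 1.1, 1.7]
opening: 0.0301
```

Run:
```python
from h import *
plan(597.2,8.7,60,58)
```

```text
t 11.6 tip [559.7 220.7  30.3] jaw 58.0 tilt [-0.0001  0.0001] F [0.6 1.1 1.7] open 30.1 q6 -0.72
 d tool mm [-144.2 -159.8  -29.6] yaw -0.000
```

>>> apply_moves(
  deltas=[
    [24,[0,0,-5],0],
    [24,[0,0,-15],0],
    [24,[0,0,-30],0],
    [24,[0,0,-10],0],
    [24,[-20,-22,0],0],
  ],
)

```text
t: 12.22
tool_pos: [0.5652, 0.1926, 0.2781]
orientation: [0.862, 3.018, 0.003]
force: [0.1, -0.8, -0.2]
opening: 0.0305
```

>>> apply_moves(
  deltas=[
    [24,[-35,-38,0],0],
    [24,[-40,-44,0],0],
    [24,[-35,-38,10],0],
    [24,[-14,-18,20],0],
    [24,[0,0,10],0],
  ],
)

```text
t: 12.85
tool_pos: [0.5965, 0.007, 0.235]
orientation: [-0.87, -3.017, 0.001]
force: [0.4, -0.1, -0.0]
opening: 0.03
```

Run:
```python
from h import *
plan(597.2,8.7,7.3,58)
s=viewer.read_camera("side")
cv2.imwrite("pics/a8.png",cv2.resize(s[160:330,170:310],None,fx=3.5,fy=3.5,interpolation=cv2.INTER_CUBIC))
```

```text
t 12.85 tip [596.2   6.9  49. ] jaw 57.8 tilt [ 0.0012 -0.0008] F [ 0.4 -0.1 -0. ] open 30.0 q6 -1.08
 d tool mm [ 0.1  2.  41.6] yaw -0.003
```

View pics/a8.png

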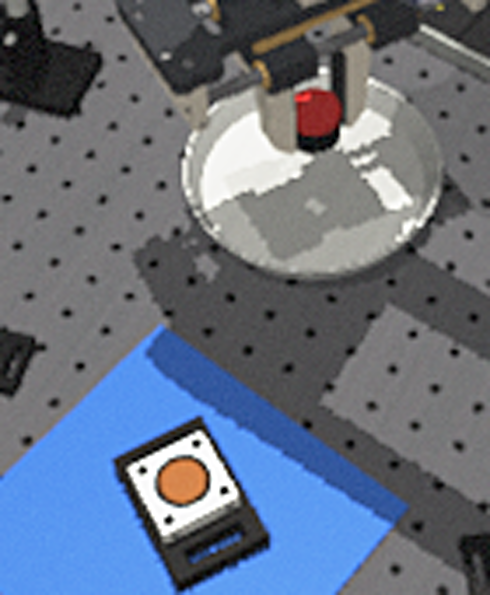

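The tube hangs level over the middle of the dish. The plate and base in the pile look undisturbed (plate at crop (183,480)). I lower the tube.

>>> apply_moves(
  deltas=[
    [24,[0,1,15],0],
    [24,[0,0,15],0],
    [24,[0,0,6],0],
    [24,[0,0,2],0],
    [24,[0,0,0],0],
  ],
)

```text
t: 13.52
tool_pos: [0.5975, 0.0097, 0.1984]
orientation: [0.866, 3.02, 0.0]
force: [-0.3, -0.2, 0.1]
opening: 0.0301
```

>>> apply_moves(
  deltas=[
    [24,[0,0,0.7],0],
    [24,[0,0,0.7],0],
    [24,[0,0,0.7],0],
    [24,[0,0,0],0],
  ],
)

```text
t: 14.02
tool_pos: [0.5974, 0.0095, 0.196]
orientation: [-0.867, -3.02, -0.0]
force: [-0.8, 0.2, 0.2]
opening: 0.0301
```

>>> apply_moves(
  deltas=[
    [24,[0,0,0.8],0],
    [24,[0,0,0.8],0],
    [24,[0,0,0.5],0],
    [24,[0,0,0],0],
  ],
)

```text
t: 14.52
tool_pos: [0.5973, 0.0095, 0.1939]
orientation: [-0.866, -3.02, 0.0]
force: [0.6, 0.8, 0.1]
opening: 0.0302
```

>>> apply_moves(
  deltas=[
    [24,[0,0,0.5],0],
    [24,[0,0,0],0],
    [24,[0,0,0],0],
  ],
)

```text
t: 14.9
tool_pos: [0.5974, 0.0095, 0.1934]
orientation: [-0.866, -3.02, 0.0]
force: [-0.3, 0.4, -0.1]
opening: 0.03
```

>>> apply_moves(
  deltas=[
    [24,[0,0,0.5],0],
    [24,[0,0,0],0],
    [24,[0,0,0],0],
  ],
)

```text
t: 15.28
tool_pos: [0.5975, 0.0095, 0.1933]
orientation: [0.866, 3.02, 0.0]
force: [-2.7, -0.6, 5.4]
opening: 0.03
```

>>> apply_moves(
  deltas=[
    [24,[0,0,0.5],0],
    [24,[0,0,0],0],
    [24,[0,0,0],0],
  ],
)

```text
t: 15.65
tool_pos: [0.5975, 0.0095, 0.1933]
orientation: [0.866, 3.02, -0.0]
force: [-5.3, 0.6, 9.4]
opening: 0.0307
```

Contact on the dish floor. I release and go back for the plate.

>>> apply_moves(
  deltas=[
    [24,[0,0,-0.6],0],
    [33,[0,0,0],0],
    [36,[0,0,0],0],
    [44,[0,0,0],0],
    [52,[0,0,0],0],
  ],
)

```text
t: 16.27
tool_pos: [0.5973, 0.0095, 0.1929]
orientation: [-0.866, -3.02, 0.0]
force: [0.3, 0.2, -0.8]
opening: 0.0492
```

>>> apply_moves(
  deltas=[
    [62,[0,0,-15],0],
    [62,[0,0,-35],0],
    [62,[0,0,-15],0],
    [62,[20,22,0],0],
    [62,[35,38,0],0],
  ],
)

```text
t: 16.9
tool_pos: [0.5829, 0.0891, 0.259]
orientation: [0.87, 3.017, 0.0]
force: [0.7, -0.0, -0.4]
opening: 0.0617
```

>>> apply_moves(
  deltas=[
    [62,[40,43,0],0],
    [62,[35,38,0],0],
    [62,[14,16,0],0],
    [62,[0,0,15],0],
    [62,[0,0,0],0],
  ],
)

```text
t: 17.52
tool_pos: [0.558, 0.2175, 0.2408]
orientation: [-0.867, -3.017, 0.004]
force: [-2.1, 0.1, -1.2]
opening: 0.0622
```

Run:
```python
from h import *
plan(558.5,218,20,58.5)
s=viewer.read_camera("side")
cv2.imwrite("pics/a9.png",cv2.resize(s[180:340,170:320],None,fx=3.7,fy=3.7,interpolation=cv2.INTER_CUBIC))
w=hsv(s,(0,0,110),(180,60,255));w[:270]=0;w[330:]=0;w[:,:195]=0;w[:,250:]=0
o=hsv(s,(5,100,80),(18,255,255));o[:270]=0;o[330:]=0;o[:,:195]=0;o[:,250:]=0
for c in blobs(o,30): print("amber",cen(c),rect("side",c,.026))
for c in blobs(w,100): print("plate",cen(c),rect("side",c,.026))
```

```text
t 17.52 tip [557.4 217.2  54.8] jaw 57.9 tilt [ 0.0019 -0.0031] F [-2.1  0.1 -1.2] open 62.2 q6 -0.72
 d tool mm [-0.6  1.4 34.8] yaw -0.010
amber (221.68393094289507, 296.9309428950863) (559.9, 217.5, 22.3, 22.8, 30.4)
plate (221.90115571776155, 298.2907542579075) (557.8, 219.2, 41.8, 45.4, 57.3)
```

View pics/a9.png

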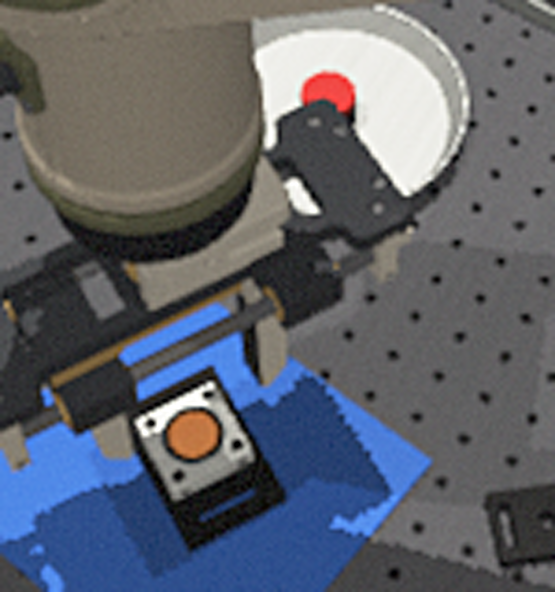

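The tube stands in the dish (cap at crop (328,92)). The plate at (193,433) is centred between the fingers. Descend and grip.

>>> apply_moves(
  deltas=[
    [62,[-1.4,2,15],0],
    [62,[0,0,13],0],
    [62,[0,0,6],0],
    [58,[0,0,1],0],
    [52,[0,0,0],0],
  ],
)

```text
t: 18.2
tool_pos: [0.5609, 0.22, 0.2083]
orientation: [0.866, 3.02, 0.0]
force: [-0.4, -0.5, -0.4]
opening: 0.0536
```

>>> apply_moves(
  deltas=[
    [46,[0,0,0],0],
    [43,[0,0,0],0],
    [40,[0,0,0],0],
    [38,[0,0,0],0],
    [34,[0,0,0],0],
  ],
  grip_force=12,
)

```text
t: 18.82
tool_pos: [0.5609, 0.22, 0.2084]
orientation: [0.866, 3.019, 0.0]
force: [-0.3, 0.1, 3.4]
opening: 0.0407
```

Run:
```python
from h import *
plan(612.2,-181.4,60,80.7)
```

```text
t 18.82 tip [561.  220.   22.4] jaw 58.0 tilt [-0.0003  0.0003] F [-0.3  0.1  3.4] open 40.7 q6 -0.72
 d tool mm [-256.3 -313.2  -37.7] yaw -0.396
```

Only about 3.6 mm of the plate is gripped, so I re-grip 3.5 mm lower.

>>> apply_moves(
  deltas=[
    [46,[0,0,0],0],
    [50,[0,0,0],0],
    [50,[0,0,2],0],
    [50,[0,0,1.5],0],
    [46,[0,0,0],0],
  ],
)

```text
t: 19.45
tool_pos: [0.5606, 0.2199, 0.2042]
orientation: [-0.866, -3.019, 0.0]
force: [0.2, 0.4, 0.7]
opening: 0.0468
```

>>> apply_moves(
  deltas=[
    [43,[0,0,0],0],
    [40,[0,0,0],0],
    [38,[0,0,0],0],
    [34,[0,0,0],0],
    [34,[0,0,0],0],
  ],
  grip_force=15,
)

```text
t: 20.08
tool_pos: [0.5608, 0.22, 0.2046]
orientation: [0.866, 3.02, 0.0]
force: [0.2, 0.3, 0.2]
opening: 0.0408
```

>>> apply_moves(
  deltas=[
    [34,[0,0,-4],0],
    [34,[0,0,-10],0],
    [34,[0,0,-20],0],
    [34,[0,0,0],0],
    [34,[0,0,0],0],
  ],
)

```text
t: 20.7
tool_pos: [0.5609, 0.22, 0.2391]
orientation: [0.866, 3.019, 0.001]
force: [-0.2, 0.6, -1.3]
opening: 0.041
```

Run:
```python
from h import *
plan(612.2,-181.4,60,80.7)
s=viewer.read_camera("side")
cv2.imwrite("pics/a10.png",cv2.resize(s[250:330,180:270],None,fx=6,fy=6,interpolation=cv2.INTER_CUBIC))
```

```text
t 20.7 tip [561.1 220.   53.1] jaw 58.0 tilt [-0.0007  0.0007] F [-0.2  0.6 -1.3] open 41.0 q6 -0.72
 d tool mm [-256.2 -313.3   -7. ] yaw -0.396
```

View pics/a10.png

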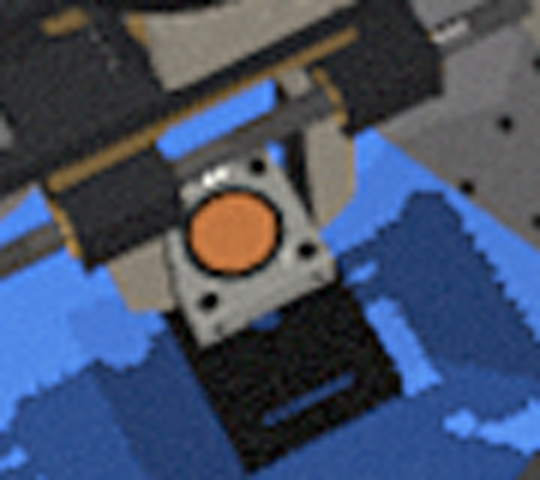

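The plate is clear of the base and level (amber at crop (235,233)). I turn it while lifting and carry it to the tray.

>>> apply_moves(
  deltas=[
    [34,[0,0,-15],-0.132],
    [34,[0,0,-20],-0.132],
    [34,[0,0,-5],-0.132],
    [34,[0,0,0],0],
    [34,[-8,-28,0],0],
  ],
)

```text
t: 21.38
tool_pos: [0.5636, 0.1919, 0.2776]
orientation: [-0.257, -3.13, -0.0]
force: [0.4, -0.1, -1.4]
opening: 0.041
```

>>> apply_moves(
  deltas=[
    [34,[-13,-44,0],0],
    [34,[-13,-44,0],0],
    [34,[-13,-44,0],0],
    [34,[-13,-44,0],0],
    [34,[-13,-44,0],0],
  ],
)

```text
t: 22.0
tool_pos: [0.5922, -0.038, 0.2774]
orientation: [-0.261, -3.129, -0.0]
force: [0.3, 0.3, -1.1]
opening: 0.0406
```

>>> apply_moves(
  deltas=[
    [34,[-13,-44,0],0],
    [34,[-13,-44,0],0],
    [34,[-10,-32,0],0],
    [34,[-4,-16,15],0],
    [34,[0,0,15],0],
  ],
)

```text
t: 22.62
tool_pos: [0.6095, -0.1777, 0.2464]
orientation: [-0.26, -3.129, -0.001]
force: [0.6, 0.6, -0.6]
opening: 0.041
```

Run:
```python
from h import *
plan(612.2,-181.4,20,80.7)
```

```text
t 22.62 tip [ 609.2 -177.5   60.4] jaw 80.5 tilt [0.0017 0.0005] F [ 0.6  0.6 -0.6] open 41.0 q6 -1.77
 d tool mm [-3.7 -3.4 40.4] yaw -0.003
```

>>> apply_moves(
  deltas=[
    [34,[-3,-2,15],0],
    [34,[0,0,12],0],
    [34,[0,0,8],0],
    [34,[0,0,0],0],
  ],
)

```text
t: 23.12
tool_pos: [0.6124, -0.1792, 0.2127]
orientation: [-0.254, -3.13, -0.001]
force: [-0.3, 0.7, -0.6]
opening: 0.0407
```

Run:
```python
from h import *
plan(612.2,-181.4,12.6,80.7)
t=viewer.read_camera("top");s=viewer.read_camera("side")
a=cv2.resize(t[155:245,300:385],(378,400),interpolation=cv2.INTER_CUBIC);b=cv2.resize(s[110:200,255:350],(422,400),interpolation=cv2.INTER_CUBIC)
cv2.imwrite("pics/a11.png",np.hstack([a,b]))
```

```text
t 23.12 tip [ 612.2 -179.1   26.7] jaw 80.7 tilt [0.0014 0.0003] F [-0.3  0.7 -0.6] open 40.7 q6 -1.77
 d tool mm [-0.4 -2.3 14.1] yaw 0.000
```

View pics/a11.png

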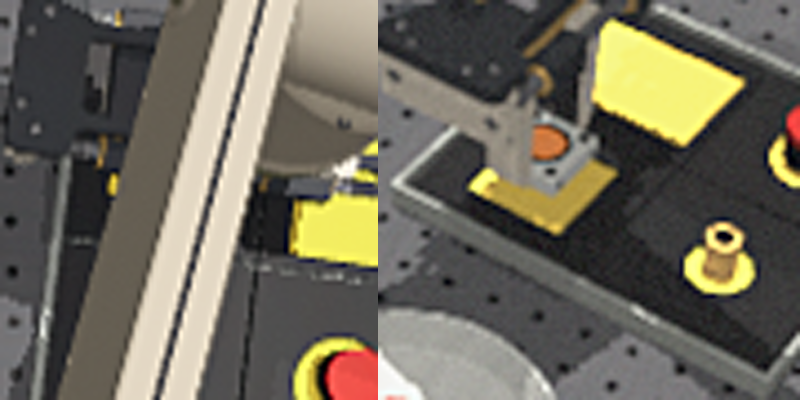

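The plate hovers level over its square recess, aligned with it. The collimator stands at crop (722,250). Lower.

>>> apply_moves(
  deltas=[
    [34,[0,-2,6],0],
    [34,[0,0,4],0],
    [34,[0,0,2],0],
    [34,[0,0,0],0],
    [34,[0,0,0],0],
  ],
)

```text
t: 23.85
tool_pos: [0.6124, -0.1818, 0.2017]
orientation: [0.255, 3.131, -0.0]
force: [-0.2, -0.7, -0.9]
opening: 0.0408
```

>>> apply_moves(
  deltas=[
    [34,[0,0,0.5],0],
    [34,[0,0,0.5],0],
    [34,[0,0,0],0],
    [34,[0,0,0],0],
  ],
)

```text
t: 24.35
tool_pos: [0.6124, -0.1817, 0.2006]
orientation: [-0.255, -3.131, 0.0]
force: [-0.2, 0.3, -1.5]
opening: 0.0408
```

>>> apply_moves(
  deltas=[
    [34,[0,0,0.5],0],
    [34,[0,0,0],0],
    [34,[0,0,0],0],
  ],
)

```text
t: 24.72
tool_pos: [0.6123, -0.1817, 0.2]
orientation: [-0.255, -3.131, -0.0]
force: [0.3, 0.0, -0.6]
opening: 0.0407
```

>>> apply_moves(
  deltas=[
    [34,[0,0,0.5],0],
    [34,[0,0,0.5],0],
    [34,[0,0,0],0],
    [34,[0,0,0],0],
  ],
)

```text
t: 25.22
tool_pos: [0.6124, -0.1817, 0.1991]
orientation: [-0.255, -3.131, -0.0]
force: [0.3, 0.3, -1.0]
opening: 0.0408
```

>>> apply_moves(
  deltas=[
    [34,[0,0,0.5],0],
    [34,[0,0,0],0],
    [34,[0,0,0],0],
  ],
)

```text
t: 25.6
tool_pos: [0.6124, -0.1817, 0.1986]
orientation: [0.256, 3.131, -0.0]
force: [0.4, -0.0, -0.2]
opening: 0.0404
```

>>> apply_moves(
  deltas=[
    [34,[0,0,0.4],0],
    [34,[0,0,0],0],
    [34,[0,0,0],0],
  ],
)

```text
t: 25.98
tool_pos: [0.6124, -0.1817, 0.1986]
orientation: [0.255, 3.131, -0.0]
force: [-2.4, 1.3, 5.3]
opening: 0.0407
```

>>> apply_moves(
  deltas=[
    [34,[0,0,0.3],0],
    [34,[0,0,0],0],
    [34,[0,0,0],0],
  ],
)

```text
t: 26.35
tool_pos: [0.6124, -0.1818, 0.1986]
orientation: [0.255, 3.131, -0.0]
force: [-4.2, 1.6, 6.8]
opening: 0.0406
```

Contact. I release and return for the base.

>>> apply_moves(
  deltas=[
    [34,[0,0,-0.4],0],
    [43,[0,0,0],0],
    [47,[0,0,0],0],
    [54,[0,0,0],0],
    [58,[0,0,0],0],
  ],
)

```text
t: 26.98
tool_pos: [0.6123, -0.1817, 0.1981]
orientation: [-0.255, -3.131, -0.0]
force: [-0.3, -1.1, -0.5]
opening: 0.0567
```

>>> apply_moves(
  deltas=[
    [60,[0,0,-15],0],
    [70,[0,0,-30],0],
    [72,[0,0,-30],0],
    [72,[10,30,0],0],
    [72,[14,44,0],0],
  ],
)

```text
t: 27.6
tool_pos: [0.601, -0.1051, 0.2755]
orientation: [0.258, 3.128, -0.001]
force: [0.6, 0.1, 0.2]
opening: 0.0722
```

>>> apply_moves(
  deltas=[
    [72,[14,44,0],0],
    [72,[14,44,0],0],
    [72,[14,44,0],0],
    [72,[14,44,0],0],
    [72,[14,44,0],0],
  ],
)

```text
t: 28.22
tool_pos: [0.5671, 0.1251, 0.2748]
orientation: [0.255, 3.129, 0.001]
force: [-0.1, 0.1, -0.2]
opening: 0.0717
```

>>> apply_moves(
  deltas=[
    [72,[14,44,0],0],
    [72,[11,34,0],0.1],
    [72,[0,0,15],0.15],
    [72,[0,0,20],0.16],
    [72,[0,0,0],0],
  ],
)

```text
t: 28.85
tool_pos: [0.5545, 0.2046, 0.2376]
orientation: [-0.885, -3.012, 0.002]
force: [0.3, -0.4, -0.7]
opening: 0.072
```

Run:
```python
from h import *
plan(554.7,218.5,7,57)
t=viewer.read_camera("top");s=viewer.read_camera("side")
a=cv2.resize(t[155:245,300:385],(378,400),interpolation=cv2.INTER_CUBIC);b=cv2.resize(s[250:340,175:270],(422,400),interpolation=cv2.INTER_CUBIC)
cv2.imwrite("pics/a12.png",np.hstack([a,b]))
w=hsv(s,(0,0,0),(180,255,60));w[:272]=0;w[335:]=0;w[:,:195]=0;w[:,255:]=0
for c in blobs(w,100): print("base",cen(c),rect("side",c,.014))
```

```text
t 28.85 tip [554.1 204.5  51.6] jaw 57.3 tilt [ 0.0015 -0.0017] F [ 0.3 -0.4 -0.7] open 72.0 q6 -0.73
 d tool mm [ 7.  12.2 44.6] yaw 0.004
base (224.93299984841593, 303.8970744277702) (554.7, 220.0, 50.4, 78.7, 56.8)
base (201.21142857142857, 281.68857142857144) (610.1, 203.2, 25.0, 35.0, 33.2)
```

View pics/a12.png

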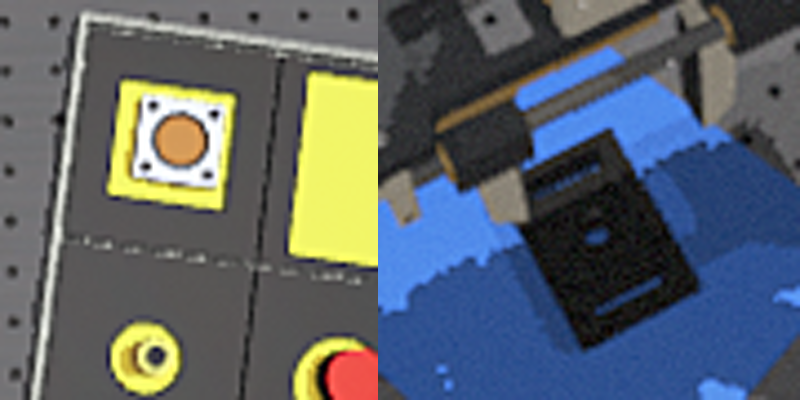

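The plate lies in its recess and the base (crop (600,240)) is clear. I centre over it and descend.

>>> apply_moves(
  deltas=[
    [72,[7,12,10],0],
    [72,[0,0,15],0],
    [72,[0,0,8],0],
    [72,[0,0,0],0],
    [72,[0,0,0],0],
  ],
)

```text
t: 29.58
tool_pos: [0.5559, 0.2184, 0.2053]
orientation: [0.887, 3.014, -0.0]
force: [-0.8, -0.0, 0.9]
opening: 0.0722
```

Run:
```python
from h import *
plan(554.7,218.8,7,57)
```

```text
t 29.57 tip [555.9 218.4  19.3] jaw 57.2 tilt [-0. -0.] F [-0.8 -0.   0.9] open 72.2 q6 -0.71
 d tool mm [ 1.2 -0.3 12.3] yaw 0.003
```

>>> apply_moves(
  deltas=[
    [72,[1.2,0,6],0],
    [72,[0,0,4],0],
    [68,[0,0,2],0],
    [62,[0,0,0],0],
    [57,[0,0,0],0],
  ],
)

```text
t: 30.2
tool_pos: [0.5549, 0.2192, 0.1934]
orientation: [0.888, 3.013, 0.0]
force: [0.1, 0.6, -0.1]
opening: 0.0582
```

>>> apply_moves(
  deltas=[
    [53,[0,0,0],0],
    [51,[0,0,0],0],
    [49,[0,0,0],0],
    [46,[0,0,0],0],
    [44,[0,0,0],0],
  ],
  grip_force=25,
)

```text
t: 30.82
tool_pos: [0.5548, 0.2191, 0.1934]
orientation: [0.887, 3.014, -0.0]
force: [-0.5, -1.1, 2.0]
opening: 0.0496
```

>>> apply_moves(
  deltas=[
    [44,[0,0,-4],0],
    [44,[0,0,-8],0],
    [44,[0,0,-15],0],
    [44,[0,0,0],0],
    [44,[0,0,0],0],
  ],
)

```text
t: 31.45
tool_pos: [0.5549, 0.2192, 0.2206]
orientation: [0.887, 3.013, 0.001]
force: [-0.4, -0.1, -1.1]
opening: 0.0498
```

Run:
```python
from h import *
plan(596.3,-276.3,60,80.7)
s=viewer.read_camera("side")
cv2.imwrite("pics/a13.png",cv2.resize(s[250:340,175:270],None,fx=5,fy=5,interpolation=cv2.INTER_CUBIC))
```

```text
t 31.45 tip [555.1 219.2  34.6] jaw 57.2 tilt [-0.0005  0.0006] F [-0.4 -0.1 -1.1] open 49.8 q6 -0.71
 d tool mm [-303.2 -394.1  -25.5] yaw -0.410
```

View pics/a13.png

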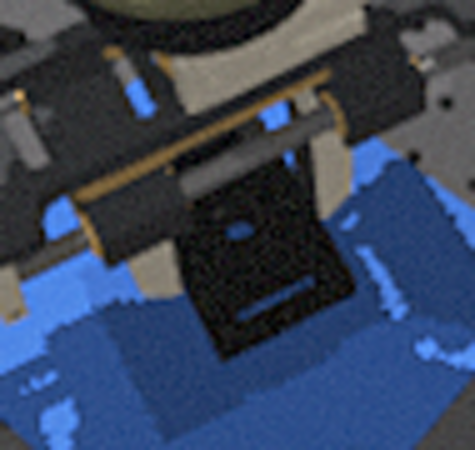

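The base is lifted and level (blue shows all round it). I turn it and carry it to the tray.

>>> apply_moves(
  deltas=[
    [44,[0,0,-20],-0.13],
    [44,[0,0,-25],-0.14],
    [44,[0,0,-15],-0.14],
    [44,[0,0,0],0],
    [44,[-6,-24,0],0],
  ],
)

```text
t: 32.12
tool_pos: [0.5563, 0.1953, 0.2791]
orientation: [-0.258, -3.13, -0.0]
force: [0.6, -0.4, -0.8]
opening: 0.0499
```

>>> apply_moves(
  deltas=[
    [44,[-11,-44,0],0],
    [44,[-11,-44,0],0],
    [44,[-11,-44,0],0],
    [44,[-11,-44,0],0],
    [44,[-11,-44,0],0],
  ],
)

```text
t: 32.75
tool_pos: [0.5749, -0.0329, 0.2786]
orientation: [-0.261, -3.129, -0.0]
force: [-0.5, 0.5, -0.8]
opening: 0.0494
```

>>> apply_moves(
  deltas=[
    [44,[-11,-44,0],0],
    [44,[-11,-44,0],0],
    [44,[-11,-44,0],0],
    [44,[-11,-44,0],0],
    [44,[-10,-36,0],0],
  ],
)

```text
t: 33.38
tool_pos: [0.5938, -0.2511, 0.2784]
orientation: [-0.263, -3.129, -0.001]
force: [-0.7, 1.1, -0.7]
opening: 0.0495
```

>>> apply_moves(
  deltas=[
    [44,[-3,-12,5],0],
    [44,[0,0,15],0],
    [44,[0,0,15],0],
    [44,[0,0,0],0],
    [44,[0,0,0],0],
  ],
)

```text
t: 34.0
tool_pos: [0.5956, -0.2609, 0.2452]
orientation: [-0.254, -3.131, -0.0]
force: [0.2, -0.5, -0.7]
opening: 0.0497
```

Run:
```python
from h import *
plan(596.3,-276.3,13.4,80.7)
```

```text
t 34.0 tip [ 595.5 -260.8   59.2] jaw 80.7 tilt [0.0003 0.0002] F [ 0.2 -0.5 -0.7] open 49.7 q6 -1.9
 d tool mm [ -3.3 -15.1  45.7] yaw 0.000
```

>>> apply_moves(
  deltas=[
    [44,[-3.3,-15,10],0],
    [44,[0,0,15],0],
    [44,[0,0,8],0],
    [44,[0,0,0],0],
    [44,[0,0,0],0],
  ],
)

```text
t: 34.62
tool_pos: [0.5964, -0.277, 0.2124]
orientation: [0.255, 3.131, -0.0]
force: [-0.4, -0.9, -1.6]
opening: 0.0494
```

Run:
```python
from h import *
plan(596.3,-276.3,13.4,80.7)
t=viewer.read_camera("top");s=viewer.read_camera("side")
a=cv2.resize(t[155:245,330:415],(378,400),interpolation=cv2.INTER_CUBIC);b=cv2.resize(s[90:180,255:350],(422,400),interpolation=cv2.INTER_CUBIC)
cv2.imwrite("pics/a14.png",np.hstack([a,b]))
```

```text
t 34.62 tip [ 596.4 -277.    26.4] jaw 80.7 tilt [-0.0002 -0.    ] F [-0.4 -0.9 -1.6] open 49.4 q6 -1.92
 d tool mm [ 0.2  0.7 13. ] yaw -0.000
```

View pics/a14.png

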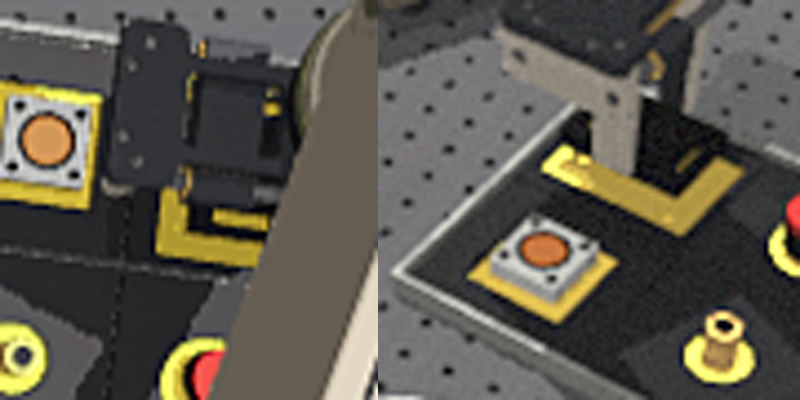

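The base hovers aligned over its recess, with even yellow margins. Lower.

>>> apply_moves(
  deltas=[
    [44,[0,0,5],0],
    [44,[0,0,4],0],
    [44,[0,0,2],0],
    [44,[0,0,0],0],
    [44,[0,0,0],0],
  ],
)

```text
t: 35.35
tool_pos: [0.5963, -0.2771, 0.2013]
orientation: [0.255, 3.131, -0.0]
force: [-0.2, -0.5, -0.9]
opening: 0.0496
```

>>> apply_moves(
  deltas=[
    [44,[0,0,0.5],0],
    [44,[0,0,0.5],0],
    [44,[0,0,0],0],
    [44,[0,0,0],0],
  ],
)

```text
t: 35.85
tool_pos: [0.5963, -0.2771, 0.2003]
orientation: [0.255, 3.131, -0.0]
force: [-0.0, -0.1, -1.2]
opening: 0.0499
```

>>> apply_moves(
  deltas=[
    [44,[0,0,0.5],0],
    [44,[0,0,0],0],
    [44,[0,0,0],0],
  ],
)

```text
t: 36.22
tool_pos: [0.5963, -0.2771, 0.1998]
orientation: [0.255, 3.131, -0.0]
force: [0.2, -0.1, -0.5]
opening: 0.0496
```

>>> apply_moves(
  deltas=[
    [44,[0,0,0.4],0],
    [44,[0,0,0],0],
    [44,[0,0,0],0],
  ],
)

```text
t: 36.6
tool_pos: [0.5963, -0.2771, 0.1994]
orientation: [0.255, 3.131, -0.0]
force: [1.7, -0.1, 0.1]
opening: 0.0494
```

>>> apply_moves(
  deltas=[
    [44,[0,0,0.4],0],
    [44,[0,0,0],0],
    [44,[0,0,0],0],
  ],
)

```text
t: 36.98
tool_pos: [0.5963, -0.2771, 0.1993]
orientation: [0.255, 3.131, -0.0]
force: [-2.7, 1.0, 5.0]
opening: 0.0497
```

>>> apply_moves(
  deltas=[
    [44,[0,0,-0.3],0],
    [52,[0,0,0],0],
    [56,[0,0,0],0],
    [62,[0,0,0],0],
    [66,[0,0,0],0],
  ],
)

```text
t: 37.6
tool_pos: [0.5962, -0.2771, 0.1992]
orientation: [-0.255, -3.131, -0.0]
force: [0.5, -0.4, 0.5]
opening: 0.0648
```

>>> apply_moves(
  deltas=[
    [66,[0,0,-15],0],
    [66,[0,0,-35],0],
    [66,[0,0,-50],0],
    [66,[0,0,-40],0],
    [66,[30,0,0],0],
  ],
)

```text
t: 38.22
tool_pos: [0.5685, -0.273, 0.3463]
orientation: [0.254, 3.121, -0.007]
force: [-0.8, -0.1, 0.5]
opening: 0.066
```

>>> apply_moves(
  deltas=[
    [66,[45,0,0],0],
    [66,[45,0,0],0],
    [66,[45,0,0],0],
    [66,[30,0,0],0],
    [66,[0,0,0],0],
  ],
)

```text
t: 38.85
tool_pos: [0.4026, -0.2454, 0.3405]
orientation: [0.257, 3.13, -0.002]
force: [1.6, -0.1, -0.2]
opening: 0.0659
```

Run:
```python
from h import *
plan(596.3,-276.3)
t=viewer.read_camera("top");s=viewer.read_camera("side")
a=cv2.resize(t[80:280,220:420],(400,400),interpolation=cv2.INTER_CUBIC);b=cv2.resize(s[90:290,200:400],(400,400),interpolation=cv2.INTER_CUBIC)
cv2.imwrite("pics/a15.png",np.hstack([a,b]))
d=cv2.absdiff(s,cv2.imread("pics/side0.png")).max(2);print("lens region diff",d[130:200,150:205].max(), "resident red:")
for c in blobs(hsv(s,(0,120,60),(8,255,255))|hsv(s,(172,120,60),(180,255,255)),15): print(np.round(cen(c),1))
```

```text
t 38.85 tip [ 402.9 -245.6  154.5] jaw 80.6 tilt [-0.0014 -0.001 ] F [ 1.6 -0.1 -0.2] open 65.9 q6 -2.06
 d tool mm [-195.9    1.3    0.3] 
lens region diff 34 resident red:
[258.3 205.9]
[353.2 138.4]
```

The picture limit is reached, so I check the base by numbers.

Run:
```python
from h import *
for n in("top","side"):
    im=viewer.read_camera(n)
    y=hsv(im,(22,110,90),(38,255,255))
    for c in blobs(y,60):
        h=np.zeros(y.shape,np.uint8);cv2.drawContours(h,[cv2.convexHull(c)],-1,255,-1)
        r=rect(n,c,.008)
        if r[1]<-120:
            i=cv2.erode(h,np.ones((3,3)))&~y
            b=max(blobs(i,10),key=cv2.contourArea,default=None)
            print(n,"recess",r,"inside",b is not None and (cv2.contourArea(b),rect(n,b,.02)))
```

```text
top recess (489.1, -253.6, 46.7, 39.9, 17.0) inside (123.5, (491.2, -255.2, 30.3, 24.8, 18.0))
top recess (504.9, -162.2, 32.8, 32.4, 88.7) inside (41.5, (505.8, -163.3, 17.3, 12.8, 88.7))
top recess (610.4, -179.3, 58.2, 58.2, 80.6) inside (354.0, (610.7, -180.3, 43.4, 43.0, 80.4))
top recess (595.0, -274.3, 67.5, 92.4, 80.6) inside (749.0, (596.1, -274.6, 51.1, 74.5, 80.6))
side recess (508.4, -164.7, 35.9, 34.4, 77.2) inside (42.5, (505.6, -157.2, 15.2, 26.7, 11.9))
side recess (612.2, -181.0, 58.2, 59.0, 81.7) inside (144.5, (604.8, -163.9, 52.6, 32.0, 27.3))
side recess (491.2, -256.1, 46.6, 38.3, 15.3) inside (69.0, (490.7, -245.4, 25.8, 27.8, 15.3))
side recess (596.5, -275.5, 66.8, 94.1, 81.7) inside (220.0, (588.4, -249.4, 83.2, 42.6, 23.0))
```

The top view shows the base (51 x 75 mm, 80.6°) and the plate (43 x 43 mm, 80.4°) both centred in their recesses to about 1 mm. I'm handing in.

```bash
python3 -c "
from h import *
print(order.close_job())"
```

```text
the job is handed in; nothing more can be done
None
```

I put all four parts away in pile order and handed the job in at about 39 s, with the gripper empty and clear of everything.

- **Collimator:** standing upright in its round tray compartment.
- **Spare tube:** standing upright in the spares dish, since the tray already holds one.
- **Cage plate:** flat in its square compartment, filter face up.
- **Mount base:** flat in its compartment, right side up. This was the large base under the pile, not one of the two small look-alikes.

Each part was lowered in small steps until the wrist force showed contact (about 5 to 9 N along the vertical) and only then released.

**Last checks:**
- **Plate and base:** the top view puts both within about 1 mm of their recess centres and turned to match.
- **Collimator:** its recess reads as occupied, and earlier pictures show it upright.
- **Resident tube:** its cap is at the same pixel position as at the start, to 0.1 px.
- **Post lens:** the side view there differs from the start by at most 34 of 255 grey levels. I took that as noise or shadow, since the arm never went near it.

**Checks that fell short:**
- **Final picture:** the viewer's 16-picture limit refused it, so the finished scene was checked by numbers only.
- **Side view:** it gave no usable check of the plate and base positions, because part height skews the outlines there.
- **Spare tube:** its position in the dish rests on earlier pictures and on its red cap showing at the dish in the last side view.

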